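# Clamp the soap bar in the cutting jig

### The arm

A 6-joint arm with a two-finger parallel gripper is mounted at the origin on a cart in front of the work surface, level with it; the furniture and walls round the work are solid. World frame = base frame: x ahead of the robot, y to its left, z up, the work surface at z = 0. Lengths are in m, angles in rad, forces in N, time in s.
With the tool pointing down it reaches from about 0.375 to 0.925 m from the base axis. Payload 5.7 kg.
Tool frame: the origin (TCP) lies at the very end of the fingers, on their centre line; the grasp point (between the pads) lies 19 mm behind it; z points along the fingers, y is the line along which they close (so a half turn about z gives the same grasp; the last joint's range is limited). The gripper opens to 88 mm and grips with 3 to 60 N. Pads are 20 mm wide; open, the fingers measure 115 mm over their backs; the gripper's body (75 mm by 178 mm) begins 61 mm behind the grasp point.
Start: joints at [1.079, 0.359, 1.51, -0, 1.272, -0.115], TCP at [0.221, 0.558, 0.223] pointing down, gripper open.
Joint ranges: [-2.97, 2.97], [-1.01, 2.36], [0.21, 2.38], [-0.96, 4.11], [0.2, 2.71], [-2.98, 2.98]. Speed limits (rad/s): [2.39, 2.39, 3.14, 3.14, 3.14, 3.14].

### API

Orientations are given as a rotation vector (axis times angle).
In Python, from station import ctrl, viewer gives the robot as it stands.
- The arm moves only by the tool play_rows, never from a script. Its argument "motion" is a list of rows, each an object with "linear": the shift along the tool's x, y, z in cm, a list of three; "angular": the turn, a rotation vector about the tool's x, y, z in rad, a list of three. A call has 1 to 20 rows; each row is the pose to reach, as a shift and turn from the pose commanded when the call began, along the tool's axes at that moment; what a row does not reach only later rows make up. A row lasts 1/10 s, in which the tool goes at most 50 mm and 8.59 degrees, less where a joint would pass 70% of its speed; a pose out of reach is approached as far as the arm can. A call with a gripper value outside its range is refused whole. "fingers" is the opening, from -1 (shut) to 1 (fully open), set as the call begins (left out, the last holds). The fingers move at their own pace and stop on an object; "newtons" is the grip in N (left out, the last holds). Time passes only in rows, so rows that repeat a pose let the fingers close. It gives the time, the measured TCP pose, the force, the opening and the grip force at its end, in the units of the state.
- ctrl.sense(): the state, without advancing time (a new reading comes with each control period).
- viewer.grab_frame(name): name is "side" or "top"; returns a dict with "color" (384x512x3 uint8, red, green, blue), "depth" (384x512 float32, m along the optical axis (not along the pixel's ray), 0 where there is no reading), "mtx" (3x3 intrinsics, pixels), "xyz" and "attitude" of the camera in the world. Camera axes: x right, y up, looking along -z (the intrinsics and any distortion apply to the point x, -y, -z); pixel columns grow to the right and rows downward; lengths in m; the calibration is good to about 2 mm. A picture is of the moment at which its call begins.
- ctrl.hand_in(): hands the job in; it is judged then, once.
The state is a dict: "t": time; "joint_positions": joint angles; "dq": joint speeds; "effort": joint torques, N m; "tcp_pos": TCP position; "tcp_rot": TCP orientation; "contact_force": force on the tool from outside, world axes, zero at the start; "ft_torque": the same for the moment, N m; "finger_gap": finger opening in m; "finger_force": force on a finger pad.
Only numpy, scipy, OpenCV 4.12 (cv2) and the standard library are available. Lean on these libraries where they do the work, as an engineer would, in place of code of your own. Each camera call takes 0.05 s, during which the arm holds its last target. There are 200 camera calls.

### The job

Get the bar of laundry soap ready for cutting: push it along the channel of the wooden jig until it sits against the stop block, then push the clamp's lever over past centre so that it snaps across and its rubber pad holds the bar down. Only push with the fingertips, never lift the bar, and leave the small things around the jig where they are.

Things in the scene. Friction and masses are not known exactly. Their poses are not given: they have to be found in the camera images.
- jig: Wooden soap-cutting jig, fixed. Board 110 x 300 mm (x, y), 12 mm thick; origin at the centre of its underside, y along its length, z up. Two rails along y, from y = -115 to +55 mm, 8 mm high on the board, 14 mm thick, leave a channel 66 mm wide between them, open at the -y end, shut at the +y end by a stop block with its face at y = +55 mm.
- stop_face (a point): Middle of the stop block's face, at the level of the board's top (12 mm above the worktop). The block is 15 mm thick, 94 mm wide and 26 mm high above the board.
- clamp_pivot (a point): Pivot of the steel toggle clamp behind the stop: jig x = 0, y = +92 mm, 66 mm above the worktop, axis along jig x. Two side plates stand 28 mm wide in all, 34 mm long in y, up to 76 mm above the worktop.
- clamp (a joint): Lever angle, rad. 0 = open: handle leans 0.6 rad back from upright toward jig +y, arm and pad stand up. Grows as the handle is pushed toward jig -y. 0.6 = upright, dead centre: a spring drives it away from there either way (up to about 2.5 N at the handle's end), so it stays open or snaps shut by itself. About 1.2 = pad on the bar; 1.32 = end stop with no bar under the pad.
- soap_center (a point): Centre (half-way up) of the loose bar of cream laundry soap, 55 mm wide, 88 mm long, 30 mm high, 90 to 180 g, lying flat with its length along the channel, 24 to 60 mm short of the stop. When it meets the stop this point is at jig y = +11 mm. Its own axes are turned: its length lies along its y axis turned 0.39 rad toward its x axis.
- lever_tip (a point): End of the lever's straight handle, on its axis, 85 mm from the pivot. The black grip, a round bar 17 mm thick, covers the outer 50 mm, its round end 8.5 mm past this point. The handle swings in the jig's y-z plane at jig x = 0.
- dosing_cap_1: Bystander: white open dosing cap, 65 mm across, 40 mm high, beside the jig. Origin at the centre of its underside.
- tape_measure: Bystander: pocket tape measure, 64 x 56 x 53 mm, beside the jig. Origin at the centre of its underside.
- thread_spool_6: Bystander: standing spool of thread, 25 mm across, 43 mm high, beside the jig. Origin at the centre of its underside.
- peg_3: Bystander: clothes peg lying flat, 15 x 72 x 12 mm, beside the jig. Origin at the centre of its underside.
- soap_bar: The same bar of soap; origin at the centre of its underside, axes as above.
Not all that is in view belongs to the job. Leave any yellow look-alike of the soap_bar alone.

How it is judged:
On the way, in this order (a step that is already met when the one before it is completed fails the run):
1. The bar lies in the channel against the stop block (within 4 mm) while the clamp is still open (y of soap_center in the frame of jig between 0.007 and 0.016 m and z of soap_center in the frame of jig below 0.031 m and value of joint clamp below 0.3 rad), for 0.2 s.
2. The lever has been pushed past centre and has snapped shut on the bar (value of joint clamp above 1.05 rad and contact force between clamp and soap_bar above 0.8 N), for 0.2 s.
At the end, for the whole second after the job is handed in: The bar lies flat in the channel, at rest and within 4 mm of the stop block; the lever stands past centre (joint 1.05 to 1.28 rad) and the clamp's pad presses on the bar with more than 0.8 N (all of step 2 and y of soap_center in the frame of jig between 0.007 and 0.016 m and z of soap_center in the frame of jig below 0.031 m and value of joint clamp below 1.28 rad and angle between soap_center's own z axis and vertical below 0.08 rad and linear speed of soap_bar below 0.02 m/s); the robot touches nothing.
It fails at once if the soap bar is lifted more than 10 mm off the board or tipped (z of soap_center in the frame of jig above 0.037 m or angle between soap_center's own z axis and vertical above 0.35 rad).
It fails at once if the dosing cap beside the jig is moved more than 20 mm (distance of dosing_cap_1 from where it was at the start of the episode above 0.02 m).
It fails at once if the tape measure beside the jig is moved more than 20 mm (distance of tape_measure from where it was at the start of the episode above 0.02 m).
It fails at once if the spool beside the jig is moved more than 20 mm (distance of thread_spool_6 from where it was at the start of the episode above 0.02 m).
It fails at once if the peg beside the jig is moved more than 20 mm (distance of peg_3 from where it was at the start of the episode above 0.02 m).
It also fails if it takes over 38 s, if anything falls off the work surface, if the arm or the gripper's body presses on something with over 40 N, if the wrist force passes 120 N, or if a joint passes its speed limit or range.

## Working session

There is one attempt and no reset: what is moved stays moved. The work goes in short steps, Python scripts to look and compute and a tool call to move; the robot and the scene stay as the last step left them, time stands still between calls to the robot, and variables do not carry over. Pictures are saved under pics/ and viewed, at most 10 in all, crops included, and the job is handed in when it is done.

Besides the shell and the picture viewer there is one more tool, called after "Emit:" in YAML: its name, and indented under it one key for each argument. play_rows: Moves the arm, as the interface text tells. Its arguments: {"type":"object","properties":{"motion":{"type":"array","items":{"type":"object","properties":{"linear":{"type":"array","items":{"type":"number"}},"angular":{"type":"array","items":{"type":"number"}}}}},"fingers":{"type":"number"},"newtons":{"type":"number"}},"required":["motion"]}

```bash
mkdir -p pics; cat > h.py <<'E'
import numpy as np, cv2
from scipy.spatial.transform import Rotation as R
from station import ctrl, viewer
def rot(a):
    a=np.array(a,float)
    if a.shape==(3,3): return a
    return (R.from_rotvec(a) if a.size==3 else R.from_quat(a)).as_matrix()
def cloud(f):
    d=f["depth"];K=f["mtx"];v,u=np.mgrid[:d.shape[0],:d.shape[1]]
    p=np.stack([(u-K[0,2])/K[0,0]*d,-(v-K[1,2])/K[1,1]*d,-d],-1)
    return p@rot(f["attitude"]).T+np.array(f["xyz"])
E
python3 - <<'E'
from h import *
for n in("side","top"):
    f=viewer.grab_frame(n); cv2.imwrite(f"pics/{n}0.png",f["color"][...,::-1]); np.savez(f"{n}0.npz",**f)
    print(n,f["xyz"],f["attitude"],f["mtx"])
print(ctrl.sense())
E
```

```text
side [0.69854327 0.45423928 0.9820351 ] [0.13726993 0.74379309 2.6789234 ] [[405.7724786    0.         258.41463782]
 [  0.         405.7724786  195.55657934]
 [  0.           0.           1.        ]]
top [ 0.28917966 -0.01031853  1.16732667] [ 0.16297609 -0.16455671 -1.57463813] [[377.0661442    0.         250.65701072]
 [  0.         377.0661442  190.54117844]
 [  0.           0.           1.        ]]
{'t': 0.1, 'joint_positions': array([ 1.07892222e+00,  3.59437568e-01,  1.51129215e+00, -9.62504193e-06,
        1.27249000e+00, -1.15099401e-01]), 'dq': array([ 1.19553662e-04, -4.88145521e-04, -4.45755884e-03,  1.21196903e-04,
       -5.96994521e-05, -1.41769119e-03]), 'effort': array([ 4.32776924e-04, -5.16354203e+01, -2.71407491e+01,  6.75118435e-02,
        2.76102842e-02, -6.39158657e-05]), 'tcp_pos': array([0.22047766, 0.55737514, 0.22190311]), 'tcp_rot': array([-5.88247864e-01, -3.08554097e+00,  2.44292290e-03]), 'contact_force': array([ 0.2387027 , -0.78819054, -0.14663893]), 'ft_torque': array([ 0.00484362,  0.02814665, -0.00992025]), 'finger_force': 0.0, 'finger_gap': 0.08766221381185078}
```

View pics/top0.png

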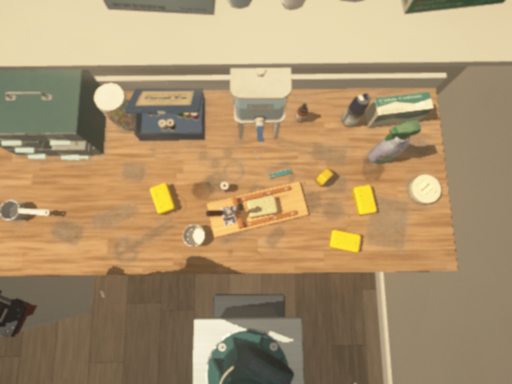

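View pics/side0.png

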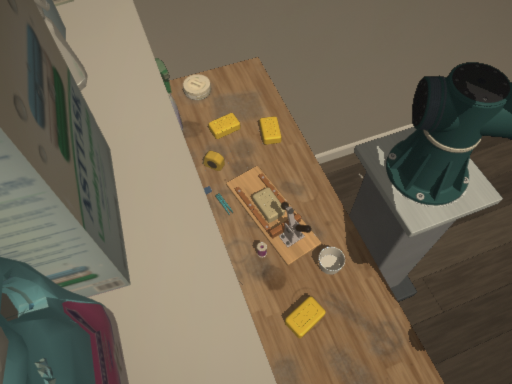

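Top view: the jig is at (257,209) with the clamp at its left end (230,213) and the cream bar at (262,206). The cap is at (195,235), spool (224,185), tape (325,177) and peg (280,173). The yellow look-alikes are at (162,198), (364,200) and (345,241). The cream bar in the jig channel fits the description, so I'll confirm it in a crop and fit the jig.

```bash
python3 - <<'E'
from h import *
ims=[]
for n,(a,b,c,d) in dict(top=(160,260,180,330),side=(140,280,190,350)).items():
    f=dict(np.load(n+"0.npz")); P=cloud(f)
    ims.append(cv2.resize(f["color"][a:b,c:d,::-1],(600,int(600*(b-a)/(d-c))) if n=="top" else (343,300),interpolation=cv2.INTER_CUBIC))
    cv2.imwrite(f"pics/{n}_crop.png",ims[-1])
    m=np.zeros(P.shape[:2],bool); m[a:b,c:d]=1
    z=P[...,2]
    print(n,"table z",np.median(z[m&(abs(z)<.008)]))
    hsv=cv2.cvtColor(f["color"],cv2.COLOR_RGB2HSV)
    q=P[m&(z>.007)&(z<.017)&(f["depth"]>0)]
    xy=q[:,:2]
    r=cv2.minAreaRect((xy*1000).astype(np.float32)); print(len(q),r)
for n,pts in dict(top=[(262,206),(250,206),(275,206),(208,213),(217,213),(230,213),(300,195),(195,235),(224,185),(325,177),(280,173)]).items():
    for u,v in pts: print(n,u,v,P.shape and cloud(dict(np.load(n+"0.npz")))[v,u].round(3))
h=np.vstack(ims[:1]); cv2.imwrite("pics/c.png",h)
E
```

```text
top table z -0.00015612126706820995
2055 ((481.1685791015625, -43.74125671386719), (438.5929260253906, 280.4924011230469), 82.32059478759766)
side table z 0.000351916685105369
2385 ((478.5189514160156, -39.11799621582031), (244.1632537841797, 456.9285888671875), 0.08249402791261673)
top 262 206 [ 0.479 -0.046  0.042]
top 250 206 [ 0.48 -0.01  0.04]
top 275 206 [ 0.479 -0.086  0.041]
top 208 213 [0.444 0.105 0.145]
top 217 213 [0.448 0.083 0.117]
top 230 213 [0.451 0.048 0.092]
top 300 195 [ 0.518 -0.167  0.012]
top 195 235 [0.397 0.16  0.003]
top 224 185 [0.545 0.069 0.041]
top 325 177 [ 0.565 -0.24   0.052]
top 280 173 [ 0.593 -0.107 -0.002]
```

View pics/top_crop.png

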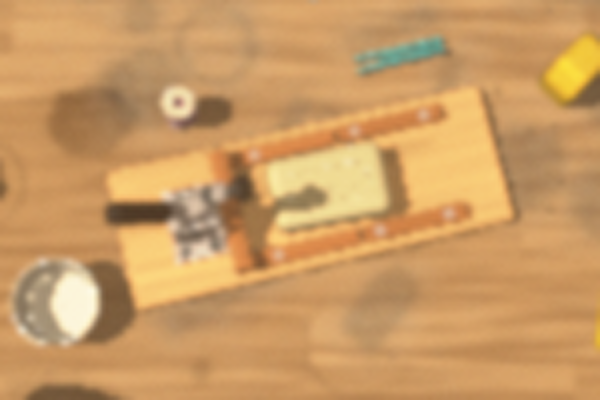

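View pics/side_crop.png

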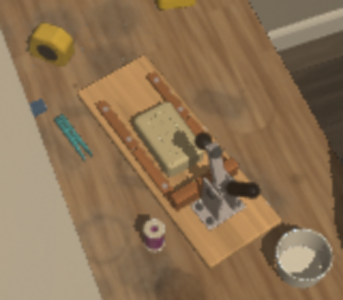

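The cream bar (crop 330,185) lies in the jig's channel. The clamp is open, with the handle toward crop-left over the cap side. I'll use the board corners to get the jig pose.

```bash
cat >> h.py <<'E'
def ray(f,u,v,z):
    K=f["mtx"]; d=rot(f["attitude"])@np.array([(u-K[0,2])/K[0,0],-(v-K[1,2])/K[1,1],-1]); o=np.array(f["xyz"])
    return (o+d*(z-o[2])/d[2])
E
python3 - <<'E'
from h import *
C=dict(top=(np.array([(107,172),(482,88),(517,218),(137,310)])/4+(180,160)),
 side=(np.array([(212,265),(80,95),(147,57),(280,217)])/(343/160)+(190,140)))
J=np.array([(55,150),(55,-150),(-55,-150),(-55,150)])/1000
# label: top view corners: image up = +x
for n in C:
    f=dict(np.load(n+"0.npz"))
    W=np.array([ray(f,u,v,.012)[:2] for u,v in C[n]]); print(n,W.round(3).tolist())
    # rigid fit
    a=J-J.mean(0);b=W-W.mean(0);th=np.arctan2((a[:,0]*b[:,1]-a[:,1]*b[:,0]).sum(),(a*b).sum())
    c,s=np.cos(th),np.sin(th);Rm=np.array([[c,-s],[s,c]]);t=W.mean(0)
    print(n,"th",th,"t",t,"res",((W-(J@Rm.T+t))*1000).round(1).tolist())
    P=cloud(f);L=(P[...,:2]-t)@Rm;z=P[...,2]
    m=(abs(L[...,0])<.027)&(L[...,1]>-.13)&(L[...,1]<.05)&(z>.034)&(z<.048)&(f["depth"]>0)
    hsv=cv2.cvtColor(f["color"],cv2.COLOR_RGB2HSV); 
    q=L[m];print("soap x",np.percentile(q[:,0],[1,99]),"y",np.percentile(q[:,1],[1,50,99]),"z",np.median(z[m]))
    m=(abs(L[...,0])<.03)&(L[...,1]>.03)&(L[...,1]<.2)&(z>.085)&(f["depth"]>0)
    q=np.c_[L[m],z[m]]; k=q[q[:,1]>.11]; print("handle",len(k),k.mean(0), "far",np.percentile(k[:,1],99),np.percentile(k[:,2],99)); k=q[q[:,1]<.08]; print("arm",k.mean(0) if len(k) else 0,k[:,2].max() if len(k) else 0)
E
```

```text
top [[0.495, 0.124], [0.559, -0.17], [0.456, -0.193], [0.388, 0.1]]
top th 0.22125925631934196 t [ 0.47457152 -0.03470232] res [[-0.2, 0.5], [-1.9, -0.9], [2.0, 0.1], [0.0, 0.3]]
soap x [-0.02445174  0.02627887] y [-0.0545941  -0.01227361  0.0310379 ] z 0.04085652937405437
handle 89 [0.00114305 0.12892634 0.12647235] far 0.14870965837336636 0.14513297050499258
arm [0.00091116 0.06311864 0.12488841] 0.13491331933675377
side [[0.49, 0.126], [0.557, -0.157], [0.452, -0.182], [0.388, 0.099]]
side th 0.2326395681939475 t [ 0.47173879 -0.02838503] res [[-1.1, -4.6], [-2.6, 5.0], [-0.4, 5.5], [4.1, -6.0]]
soap x [-0.02518432  0.02637411] y [-0.05889063 -0.01682249  0.02596656] z 0.041470050000109504
handle 89 [0.00603741 0.12884794 0.13087489] far 0.14331026734863733 0.14655978565408942
arm [0.00361375 0.06422777 0.11963726] 0.1350631213609591
```

```bash
cat >> h.py <<'E'
th=.2213; JR=np.array([[np.cos(th),-np.sin(th),0],[np.sin(th),np.cos(th),0],[0,0,1]]); JT=np.array([.4745,-.0345,0])
TR=JR@np.array([[0,1,0],[1,0,0],[0,0,-1.]])   # tool x=jig y, y=jig x, z down
def row(jp,Rt=TR):
    s=ctrl.sense(); T=rot(s["tcp_rot"]); p=JT+JR@np.array(jp)
    return (T.T@(p-s["tcp_pos"])*100).round(2), R.from_matrix(T.T@Rt).as_rotvec().round(3)
def jp():
    s=ctrl.sense(); return s["t"],(JR.T@(s["tcp_pos"]-JT)).round(4),s["contact_force"].round(1)
E
python3 - <<'E'
from h import *
for p in [(0,-.09,.22),(0,-.09,.06),(0,-.09,.02)]: print(row(p))
E
```

```text
(array([-50.46, -53.13,   0.27]), array([-0.002,  0.001,  0.973]))
(array([-50.47, -53.1 ,  16.27]), array([-0.002,  0.001,  0.973]))
(array([-50.47, -53.1 ,  20.27]), array([-0.002,  0.001,  0.973]))
```

Emit:
play_rows:
  fingers: -0.45
  motion:
    - {"linear": [-3.4, -3.5, 0], "angular": [0, 0, 0.07]}
    - {"linear": [-6.7, -7.1, 0], "angular": [0, 0, 0.14]}
    - {"linear": [-10.1, -10.6, 0], "angular": [0, 0, 0.21]}
    - {"linear": [-13.5, -14.2, 0], "angular": [0, 0, 0.28]}
    - {"linear": [-16.8, -17.7, 0], "angular": [0, 0, 0.35]}
    - {"linear": [-20.2, -21.2, 0], "angular": [0, 0, 0.42]}
    - {"linear": [-23.6, -24.8, 0], "angular": [0, 0, 0.49]}
    - {"linear": [-26.9, -28.3, 0], "angular": [0, 0, 0.56]}
    - {"linear": [-30.3, -31.9, 0], "angular": [0, 0, 0.63]}
    - {"linear": [-33.6, -35.4, 0], "angular": [0, 0, 0.7]}
    - {"linear": [-37, -38.9, 0], "angular": [0, 0, 0.76]}
    - {"linear": [-40.4, -42.5, 0], "angular": [0, 0, 0.82]}
    - {"linear": [-43.7, -46, 0], "angular": [0, 0, 0.88]}
    - {"linear": [-47.1, -49.6, 0], "angular": [0, 0, 0.93]}
    - {"linear": [-50.5, -53.1, 0.3], "angular": [0, 0, 0.973]}
    - {"linear": [-50.5, -53.1, 0.3], "angular": [0, 0, 0.973]}
    - {"linear": [-50.5, -53.1, 4], "angular": [0, 0, 0.973]}
    - {"linear": [-50.5, -53.1, 8], "angular": [0, 0, 0.973]}
    - {"linear": [-50.5, -53.1, 12], "angular": [0, 0, 0.973]}
    - {"linear": [-50.5, -53.1, 16], "angular": [0, 0, 0.973]}

```text
t: 2.1
tcp_pos: [0.4943, -0.1209, 0.0614]
tcp_rot: [-1.962, -2.453, -0.0]
contact_force: [0.6, 0.2, 0.3]
finger_gap: 0.0246
finger_force: 0.0
```

```bash
python3 - <<'E'
from h import *
print(jp(),row((0,-.09,.02)))
f=viewer.grab_frame("side"); cv2.imwrite("pics/s1.png",cv2.resize(f["color"][90:290,170:370,::-1],(600,600),interpolation=cv2.INTER_CUBIC))
E
```

```text
(2.1, array([ 0.0004, -0.0886,  0.0614]), array([0.6, 0.2, 0.3])) (array([-0.14, -0.04,  4.14]), array([-0., -0.,  0.]))
```

View pics/s1.png

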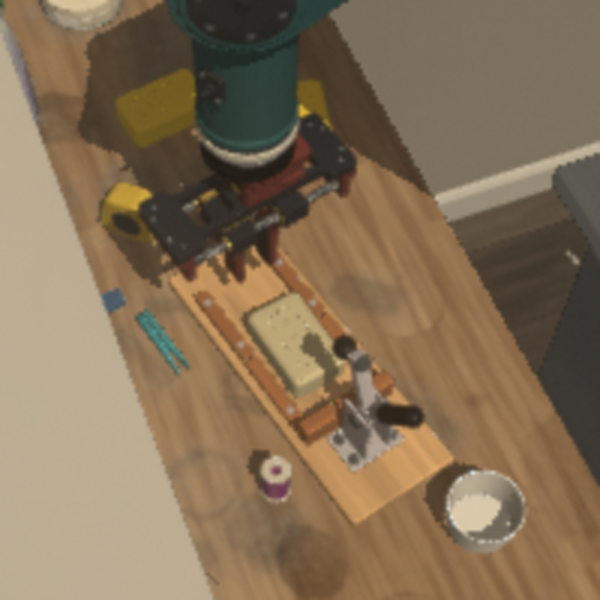

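The fingers sit in the open channel end behind the bar, and everything is clear. I'll lower and push.

Emit:
play_rows:
  motion:
    - {"linear": [0, 0, 2], "angular": [0, 0, 0]}
    - {"linear": [0, 0, 4.1], "angular": [0, 0, 0]}
    - {"linear": [0, 0, 4.1], "angular": [0, 0, 0]}
    - {"linear": [0.8, 0, 4.1], "angular": [0, 0, 0]}
    - {"linear": [1.5, 0, 4.1], "angular": [0, 0, 0]}
    - {"linear": [1.9, 0, 4.1], "angular": [0, 0, 0]}
    - {"linear": [2.2, 0, 4.1], "angular": [0, 0, 0]}
    - {"linear": [2.5, 0, 4.1], "angular": [0, 0, 0]}
    - {"linear": [2.8, 0, 4.1], "angular": [0, 0, 0]}
    - {"linear": [3.1, 0, 4.1], "angular": [0, 0, 0]}
    - {"linear": [3.4, 0, 4.1], "angular": [0, 0, 0]}
    - {"linear": [3.7, 0, 4.1], "angular": [0, 0, 0]}
    - {"linear": [4.0, 0, 4.1], "angular": [0, 0, 0]}
    - {"linear": [4.2, 0, 4.1], "angular": [0, 0, 0]}
    - {"linear": [4.2, 0, 4.1], "angular": [0, 0, 0]}

```text
t: 3.65
tcp_pos: [0.4854, -0.0803, 0.0216]
tcp_rot: [-1.962, -2.453, 0.0]
contact_force: [-0.9, -0.1, -0.4]
finger_gap: 0.0239
finger_force: 0.0
```

```bash
python3 - <<'E'
from h import *
print(jp(), JR.T@ctrl.sense()["contact_force"])
f=viewer.grab_frame("side"); cv2.imwrite("pics/s2.png",cv2.resize(f["color"][150:270,210:330,::-1],(600,600),interpolation=cv2.INTER_CUBIC))
E
```

```text
(3.65, array([ 0.0006, -0.0471,  0.0216]), array([-0.9, -0.1, -0.4])) [-0.86595838  0.12093066 -0.36496225]
```

View pics/s2.png

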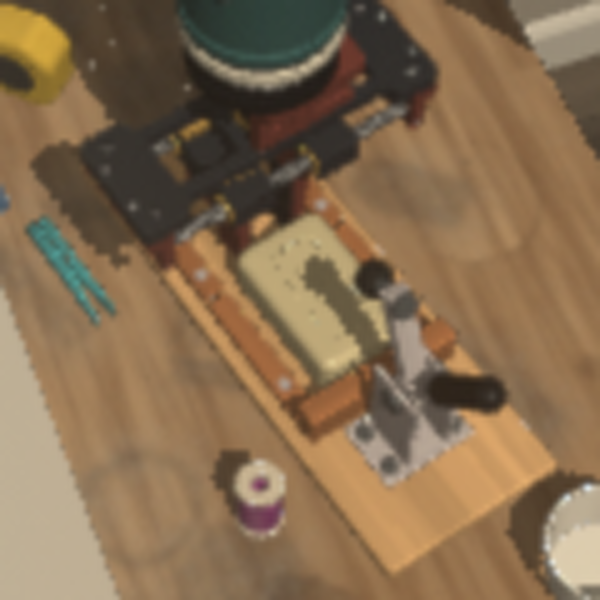

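The bar has moved close to the stop, with a small gap left at about (330,370). I'll continue gently until a force shows.

Emit:
play_rows:
  motion:
    - {"linear": [0.15, 0, 0]}
    - {"linear": [0.3, 0, 0]}
    - {"linear": [0.4, 0, 0]}
    - {"linear": [0.4, 0, 0]}

```text
validation failed for argument at $.mo...
```

Emit:
play_rows:
  motion:
    - {"linear": [0.15, 0, 0], "angular": [0, 0, 0]}
    - {"linear": [0.3, 0, 0], "angular": [0, 0, 0]}
    - {"linear": [0.4, 0, 0], "angular": [0, 0, 0]}
    - {"linear": [0.4, 0, 0], "angular": [0, 0, 0]}

```text
t: 4.1
tcp_pos: [0.4848, -0.0767, 0.0216]
tcp_rot: [-1.963, -2.453, 0.0]
contact_force: [-0.1, -0.7, 0.2]
finger_gap: 0.024
finger_force: 0.0
```

```bash
python3 - <<'E'
from h import *
print(jp(), JR.T@ctrl.sense()["contact_force"])
E
```

```text
(4.1, array([ 0.0008, -0.0434,  0.0216]), array([-0.1, -0.7,  0.2])) [-0.24205974 -0.63617834  0.21092269]
```

Emit:
play_rows:
  motion:
    - {"linear": [0.1, 0, 0], "angular": [0, 0, 0]}
    - {"linear": [0.2, 0, 0], "angular": [0, 0, 0]}
    - {"linear": [0.2, 0, 0], "angular": [0, 0, 0]}

```text
t: 4.4
tcp_pos: [0.4857, -0.0758, 0.0219]
tcp_rot: [1.96, 2.451, -0.0]
contact_force: [1.4, -4.7, -2.0]
finger_gap: 0.0239
finger_force: 2.5
```

```bash
python3 - <<'E'
from h import *
print(jp(), JR.T@ctrl.sense()["contact_force"])
f=viewer.grab_frame("top");P=cloud(f);L=(P-JT)@JR
for n in("top","side"):
    f=viewer.grab_frame(n);L=(cloud(f)-JT)@JR;z=L[...,2]
    m=(abs(L[...,0])<.027)&(L[...,1]>-.13)&(L[...,1]<.053)&(z>.035)&(z<.046)&(f["depth"]>0)
    hsv=cv2.cvtColor(f["color"],cv2.COLOR_RGB2HSV)
    print(n,np.percentile(L[m][:,1],[1,50,99]),np.percentile(L[m][:,0],[1,99]))
E
```

```text
(4.4, array([ 0.0018, -0.0428,  0.0219]), array([ 1.4, -4.7, -2. ])) [ 0.34510477 -4.87389285 -2.01677149]Traceback (most recent call last):
  File "<stdin>", line 8, in <module>
    return _quantile_unchecked(
        a, q, axis, out, overwrite_input, method, keepdims, weights)
    return _ureduce(a,
                    func=_quantile_ureduce_func,
    ...<5 lines>...
                    overwrite_input=overwrite_input,
                    method=method)
    r = func(a, **kwargs)
    result = _quantile(arr,
                       quantiles=q,
    ...<2 lines>...
                       out=out,
                       weights=wgt)
    slices_having_nans = np.isnan(arr[-1, ...])
                                  ~~~^^^^^^^^^
IndexError: index -1 is out of bounds for axis 0 with size 0
```

The bar rests against the stop: 4.9 N at the expected position. I'll back off, lift over, and close the fingers behind the handle.

Emit:
play_rows:
  motion:
    - {"linear": [-0.5, 0, 0], "angular": [0, 0, 0]}
    - {"linear": [-1.0, 0, 0], "angular": [0, 0, 0]}
    - {"linear": [-1.0, 0, 0], "angular": [0, 0, 0]}
    - {"linear": [-1, 0, -4], "angular": [0, 0, 0]}
    - {"linear": [-1, 0, -8], "angular": [0, 0, 0]}
    - {"linear": [-1, 0, -12], "angular": [0, 0, 0]}
    - {"linear": [-1, 0, -16], "angular": [0, 0, 0]}
    - {"linear": [-1, 0, -19], "angular": [0, 0, 0]}
    - {"linear": [3, 0, -19], "angular": [0, 0, 0]}
    - {"linear": [7, 0, -19], "angular": [0, 0, 0]}
    - {"linear": [11, 0, -19], "angular": [0, 0, 0]}
    - {"linear": [15, 0, -19], "angular": [0, 0, 0]}
    - {"linear": [19, 0, -19], "angular": [0, 0, 0]}
    - {"linear": [22, 0, -19], "angular": [0, 0, 0]}
    - {"linear": [22, 0, -19], "angular": [0, 0, 0]}

```text
t: 6.0
tcp_pos: [0.4346, 0.1426, 0.2115]
tcp_rot: [-1.957, -2.455, -0.0]
contact_force: [0.2, -0.9, 0.6]
finger_gap: 0.0238
finger_force: 0.0
```

Emit:
play_rows:
  fingers: -1
  motion:
    - {"linear": [0, 0, 0], "angular": [0, 0, 0]}
    - {"linear": [0, 0, 0], "angular": [0, 0, 0]}

```text
t: 6.2
tcp_pos: [0.4363, 0.139, 0.2116]
tcp_rot: [1.963, 2.452, -0.001]
contact_force: [0.1, 0.1, 0.4]
finger_gap: 0.0117
finger_force: 0.0
```

```bash
python3 - <<'E'
from h import *
print(jp(), row((0,.175,.12)))
f=viewer.grab_frame("top"); cv2.imwrite("pics/t3.png",cv2.resize(f["color"][160:260,180:330,::-1],(750,500),interpolation=cv2.INTER_CUBIC))
f=viewer.grab_frame("side");L=(cloud(f)-JT)@JR;z=L[...,2]
m=(abs(L[...,0])<.027)&(L[...,1]>-.13)&(L[...,1]<.053)&(z>.035)&(z<.046)&(f["depth"]>0)
print(np.percentile(L[m][:,1],[1,50,99]),np.percentile(L[m][:,0],[1,99]))
E
```

```text
(6.2, array([0.0008, 0.1777, 0.2116]), array([0.1, 0.1, 0.4])) (array([-0.26, -0.08,  9.16]), array([-0.   ,  0.   , -0.001]))
[-0.02714577  0.00948111  0.05139776] [-0.02634577  0.02593742]
```

View pics/t3.png

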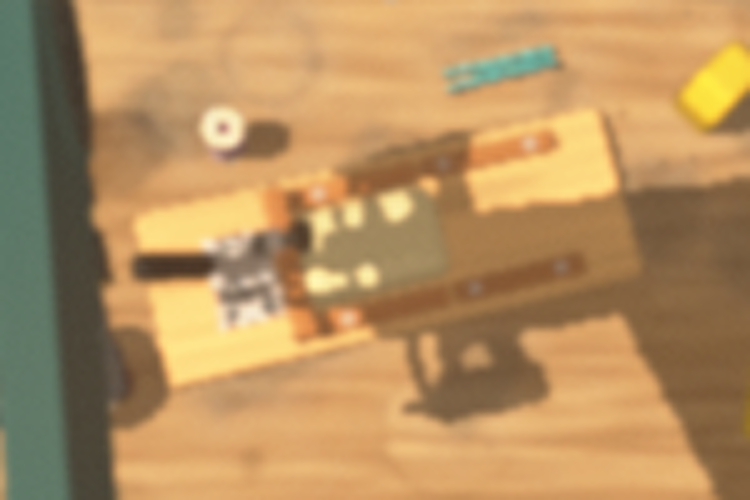

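The bar is seated against the stop and the clamp is still open. Next I'll lower behind the handle and push it over.

Emit:
play_rows:
  motion:
    - {"linear": [0, 0, 3], "angular": [0, 0, 0]}
    - {"linear": [0, 0, 6], "angular": [0, 0, 0]}
    - {"linear": [0, 0, 9], "angular": [0, 0, 0]}
    - {"linear": [0, 0, 9], "angular": [0, 0, 0]}
    - {"linear": [-1, 0, 9], "angular": [0, 0, 0]}
    - {"linear": [-2, 0, 9], "angular": [0, 0, 0]}
    - {"linear": [-2.7, 0, 9], "angular": [0, 0, 0]}
    - {"linear": [-3.4, 0, 9], "angular": [0, 0, 0]}
    - {"linear": [-4.1, 0, 9], "angular": [0, 0, 0]}
    - {"linear": [-4.8, 0, 9], "angular": [0, 0, 0]}
    - {"linear": [-5.5, 0, 9], "angular": [0, 0, 0]}
    - {"linear": [-6.2, 0, 9], "angular": [0, 0, 0]}
    - {"linear": [-6.9, 0, 9], "angular": [0, 0, 0]}
    - {"linear": [-7.6, 0, 9], "angular": [0, 0, 0]}
    - {"linear": [-8.3, 0, 9], "angular": [0, 0, 0]}
    - {"linear": [-9, 0, 9], "angular": [0, 0, 0]}
    - {"linear": [-9, 0, 9], "angular": [0, 0, 0]}

```text
t: 8.0
tcp_pos: [0.4563, 0.0511, 0.1217]
tcp_rot: [1.964, 2.452, -0.0]
contact_force: [-0.0, -0.2, 0.1]
finger_gap: 0.0007
finger_force: 0.0
```

Emit:
play_rows:
  motion:
    - {"linear": [3, 0, 0], "angular": [0, 0, 0]}
    - {"linear": [7, 0, 0], "angular": [0, 0, 0]}
    - {"linear": [10, 0, 0], "angular": [0, 0, 0]}
    - {"linear": [10, 0, -4], "angular": [0, 0, 0]}
    - {"linear": [10, 0, -9], "angular": [0, 0, 0]}
    - {"linear": [10, 0, -9], "angular": [0, 0, 0]}
    - {"linear": [10, 0, -9], "angular": [0, 0, 0]}

```text
t: 8.7
tcp_pos: [0.4349, 0.15, 0.2128]
tcp_rot: [1.961, 2.452, 0.004]
contact_force: [-0.5, -0.7, 0.2]
finger_gap: 0.0005
finger_force: 0.0
```

```bash
python3 - <<'E'
from h import *
print(jp())
f=viewer.grab_frame("side"); cv2.imwrite("pics/s4.png",cv2.resize(f["color"][150:270,210:330,::-1],(600,600),interpolation=cv2.INTER_CUBIC))
L=(cloud(f)-JT)@JR;z=L[...,2]
m=(abs(L[...,0])<.02)&(z>.085)&(z<.16)&(f["depth"]>0)&(L[...,1]>-.02)&(L[...,1]<.13); q=L[m]; print(len(q),np.percentile(q,[2,50,98],axis=0))
f=viewer.grab_frame("top");L=(cloud(f)-JT)@JR;z=L[...,2]
m=(abs(L[...,0])<.027)&(L[...,1]>-.13)&(L[...,1]<.053)&(z>.036)&(z<.046)&(f["depth"]>0)
print(np.percentile(L[m][:,1],[1,50,99]))
E
```

```text
(8.7, array([0.0018, 0.1887, 0.2128]), array([-0.5, -0.7,  0.2]))
99 [[-0.00657453  0.04182171  0.10775893]
 [ 0.002852    0.05636238  0.13271699]
 [ 0.00797971  0.06691105  0.14653072]]
[-0.02940414  0.00531858  0.05110448]
```

View pics/s4.png

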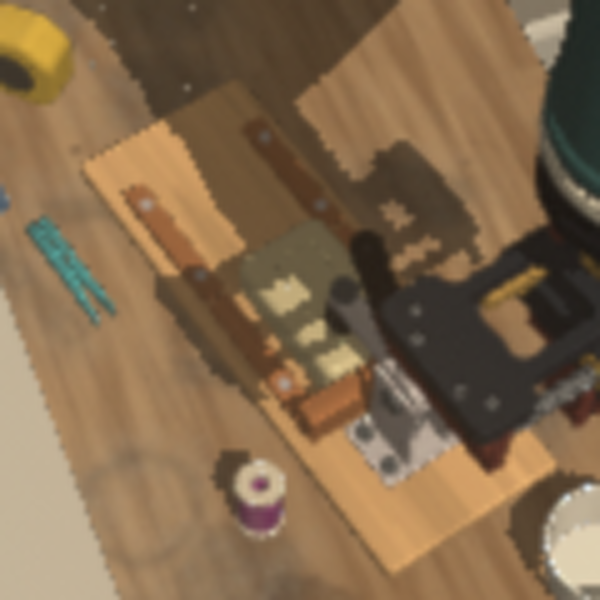

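The handle has snapped across (pixels 370,250), the pad is on the bar at (345,295), and the bar is still at the stop. The arm is clear, so I'm handing in.

```bash
python3 -c "
from station import ctrl
print(ctrl.hand_in())"
```

```text
the job is handed in; nothing more can be done
None
```

I pushed the soap against the stop and snapped the clamp shut with its pad on the bar, touched none of the small things around the jig, and handed the job in at about 9 s; the hand-in returned no verdict, and I judged the pad's hold from the pictures, not a force reading.

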